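Pack the finished bronze deck fittings into the divided crate

TASK

Pack the four finished bronze deck fittings, two mooring bitts and two horn cleats, into the grey divided crate: one to a compartment, standing on their bases, with the two heavy bitts in diagonally opposite compartments so that the crate carries level. Set each one down gently rather than dropping it, and neither shove nor tip the light crate. The bitt and the cleat that still have the casting gate sticking out of their base go back to the grinder later: leave them, and everything else on the bench, where they are.

Things in the scene. Friction and masses are not known exactly. Their poses are not given: they have to be found in the camera images.
- bitt_1: Finished bronze mooring bitt, 0.56 kg, on its base: plate 64 x 64 x 8 mm; post 30 x 30 mm, flat sides up to height 60, dome to 66; cross-bar along x, 96 long, 12 thick, at height 36. Origin: centre of underside, z up. Grip post across y at height 40 to 55. No gate. Pack it; same as the other finished one
- bitt_2: Finished bronze mooring bitt, 0.56 kg, on its base: plate 64 x 64 x 8 mm; post 30 x 30 mm, flat sides up to height 60, dome to 66; cross-bar along x, 96 long, 12 thick, at height 36. Origin: centre of underside, z up. Grip post across y at height 40 to 55. No gate. Pack it; same as the other finished one
- cleat_1: Finished bronze horn cleat, 0.26 kg, on its base: plate 62 (x) x 32 x 7 mm, two legs, horns along x 111 long; middle of horns a bar 46 (x) x 18 (y) mm, height 27 to 43. Origin: centre of underside, z up. Grip bar across y at height 35. No gate. Pack it; same as the other finished one
- cleat_2: Finished bronze horn cleat, 0.26 kg, on its base: plate 62 (x) x 32 x 7 mm, two legs, horns along x 111 long; middle of horns a bar 46 (x) x 18 (y) mm, height 27 to 43. Origin: centre of underside, z up. Grip bar across y at height 35. No gate. Pack it; same as the other finished one
- raw_bitt: Unfinished bronze mooring bitt, 0.56 kg, on its base: plate 64 x 64 x 8 mm; post 30 x 30 mm, flat sides up to height 60, dome to 66; cross-bar along x, 96 long, 12 thick, at height 36. Origin: centre of underside, z up. Grip post across y at height 40 to 55. Casting gate 16 mm wide sticks out of the plate's +y edge, ending 64 mm from the origin in a cross-piece 40 wide. Leave it
- raw_cleat: Unfinished bronze horn cleat, 0.26 kg, on its base: plate 62 (x) x 32 x 7 mm, two legs, horns along x 111 long; middle of horns a bar 46 (x) x 18 (y) mm, height 27 to 43. Origin: centre of underside, z up. Grip bar across y at height 35. Casting gate 16 mm wide sticks out of the plate's +y edge, ending 48 mm from the origin in a cross-piece 40 wide. Leave it
- crate: Light loose open grey plastic crate, 0.35 kg, 300 (x) x 200 (y) x 55 mm high, floor and walls 4 mm. Origin: centre of underside, z up, x along its long side. Dividers 44 mm high make four compartments, each 144 (x) x 94 (y) inside, centred at x = +-74, y = +-49 mm. A cleat fits only lengthwise, horns along the crate's x
- flap_disc: Abrasive flap disc lying flat, 100 mm diameter, 12 mm thick, brown flaps, steel hub; origin at the centre of its underside. Stays where it is
- file: Flat hand file with a wooden handle, lying, 258 mm long along its x (handle end at -138, blade end at +120 mm), at most 29 mm wide and high; origin on the bench. Stays where it is
Mind the look-alikes: they are no part of the job. What is shaped like the cleat_1 but turquoise is not meant. What is shaped like the cleat_2 but purple is not meant.

How it is judged:
By the outcome, as a careful person would: the job done as asked, in the order asked, and still so for the second after the job is handed in, with the robot touching nothing.
It also fails if it takes over 115 s, if anything falls off the work surface, if the arm or the gripper's body presses on something with over 40 N, if the wrist force passes 120 N, or if a joint passes its speed limit or range.

ROBOT

A 7-joint arm with a two-finger parallel gripper is mounted at the origin on the work surface. World frame = base frame: x ahead of the robot, y to its left, z up, the work surface at z = 0. Lengths are in mm, angles in rad, forces in N, time in s.
With the tool pointing down it reaches from about 350 to 900 mm from the base axis. Payload 19.9 kg.
Tool frame: the origin (TCP) lies between the finger pads; the fingertips stand 25 mm ahead of it and the grasp point (between the pads) lies 6 mm ahead of it; z points along the fingers, y is the line along which they close (so a half turn about z gives the same grasp; the last joint's range is limited). The gripper opens to 85 mm and grips with 20 to 120 N. Pads are 22 mm wide; open, the fingers measure 114 mm over their backs; the gripper's body (76 mm by 85 mm) begins 54 mm behind the grasp point. The pads swing forward as they close: fully open they stand 13 mm farther back than shut.
Start: joints at [1.28, 0.417, -0.01, 1.614, 0.005, 1.111, -0.053], TCP at [153.898, -605.739, 256.26] pointing down, gripper open.
Joint ranges: [-2.81, 2.81], [-0.39, 2.02], [-1.27, 1.25], [0.06, 2.57], [-1.19, 4.33], [0.19, 2], [-2.82, 2.82]. Speed limits (rad/s): [1.89, 1.89, 2.39, 2.39, 3.01, 3.01, 3.01].

INTERFACE

Orientations are given as a unit quaternion [w, x, y, z].
In Python, from station import r gives the robot as it stands.
- The arm moves only by the tool move_arm, never from a script. Its argument "commands" is one flat list of numbers, 7 for each row, row after row: the opening, from 0 (shut) to 1 (fully open), then the shift along the tool's x, y, z in mm, then the turn, a rotation vector about the tool's x, y, z in rad. A call has 1 to 10 rows; each row shifts and turns the commanded pose from where the row before left it, along the tool's axes as they then stand; what a row does not reach is not made up. A row lasts 1/12 s, in which the tool goes at most 41.7 mm and 7.16 degrees, less where a joint would pass 70% of its speed; a pose out of reach is approached as far as the arm can. A call is refused whole if a number of a shift passes 41.7 or a number of a turn 0.125, either way. A call with a gripper value outside its range is refused whole. The fingers move at their own pace and stop on an object; "newtons" is the grip in N (left out, the last holds). Time passes only in rows, so rows that do not move let the fingers close. It gives the time, the measured TCP pose, the force, the opening and the grip force at its end, in the units of the state.
- r.observe(): the state, without advancing time (a new reading comes with each control period).
- r.capture(name): name is "scene" or "side" or "wrist"; returns a dict with "color" (384x512x3 uint8, red, green, blue), "fx", "fy", "cx", "cy" (pixels), "k1" (the pictures are not rectified: a ray, as slopes to the right and down, at radius r is drawn at 1 + k1 r^2 times it, then the intrinsics apply), "rvec" (rotation vector, rad) and "tvec" (3), from world to camera coordinates, as OpenCV has them; the wrist camera has in their place "mount" (4x4, takes a point from camera to tool coordinates, whose origin is the TCP and whose axes are the flange's). Camera axes: x right, y down, z forward; pixel columns grow to the right and rows downward; lengths in mm; the calibration is good to about 2 mm. A picture is of the moment at which its call begins: read the wrist's pose just before it. There is no depth.
- r.close_job(): hands the job in; it is judged then, once.
The state is a dict: "clock": time; "joint_pos": joint angles; "qvel": joint speeds; "tau": joint torques, N m; "eef_pos": TCP position; "ee_rot": TCP orientation; "ft_force": force on the tool from outside, world axes, zero at the start; "torque": the same for the moment, N m; "opening": finger opening in mm; "gripper_force": force on a finger pad.
Only numpy, scipy, OpenCV 4.12 (cv2) and the standard library are available. Lean on these libraries where they do the work, as an engineer would, in place of code of your own. Each camera call takes 0.05 s, during which the arm holds its last target. There are 200 camera calls.

## Working session

There is one attempt and no reset: what is moved stays moved. The work goes in short steps, Python scripts to look and compute and a tool call to move; the robot and the scene stay as the last step left them, time stands still between calls to the robot, and variables do not carry over. Pictures are saved under pics/ and viewed, at most 14 in all, crops included, and the job is handed in when it is done.

Besides the shell and the picture viewer there is one more tool, called after ">>>" by a JSON object that holds its "method" and its "body". move_arm: Moves the arm, as the interface text tells. Its arguments: {"type":"object","properties":{"commands":{"type":"array"},"newtons":{"type":"number"}},"required":["commands"]}

```bash
ls; mkdir -p pics; python3 - <<'E'
from station import r
import cv2,numpy as np
print(r.observe())
for n in("scene","side","wrist"):
    c=r.capture(n); cv2.imwrite(f"pics/{n}0.png",cv2.resize(c["color"][:,:,::-1],None,fx=1.5,fy=1.5,interpolation=cv2.INTER_CUBIC))
    np.save(f"pics/{n}0.npy",c,allow_pickle=True)
    print({k:v for k,v in c.items() if k!="color"})
E
```

```text
pics
{'clock': 0.0, 'joint_pos': array([ 1.28049103,  0.41797995, -0.01031631,  1.61415874,  0.00472195,
        1.11068478, -0.05303473]), 'qvel': array([ 0.00059426,  0.00083478,  0.00051682,  0.0002256 , -0.00097344,
       -0.00219148,  0.0001286 ]), 'tau': array([-6.33667582e-05, -8.64451504e+01,  6.78826813e-01, -4.34926808e+01,
        1.90669979e-02,  7.26373895e-03,  2.78640010e-05]), 'eef_pos': array([ 153.82300287, -605.45919379,  255.66294962]), 'ee_rot': array([-5.90280204e-04,  9.92272071e-01,  1.24079703e-01, -1.26604656e-04]), 'ft_force': array([-1.05723844,  0.78763265, -0.61305668]), 'torque': array([0.03705076, 0.02436357, 0.02210748]), 'gripper_force': 0.0, 'opening': 85.50235347152348}
{'fx': 358.6917299693626, 'fy': 358.6917299693626, 'cx': 258.2365685094415, 'cy': 193.21066709622946, 'k1': -0.022450517346722775, 'rvec': array([ 1.28554307,  2.04897361, -1.0597396 ]), 'tvec': array([ 255.81309463, -192.64480031, 1551.83486191])}
{'fx': 460.25848244751387, 'fy': 460.25848244751387, 'cx': 250.16226046169098, 'cy': 197.1257274823414, 'k1': -0.02413255599499233, 'rvec': array([ 2.33112551, -0.05854264,  0.02645358]), 'tvec': array([-477.46338985,    2.01074913, 1520.19881051])}
{'fx': 344.9601476046857, 'fy': 344.9601476046857, 'cx': 248.69421911396606, 'cy': 201.01388456131204, 'k1': -0.086894217816529, 'mount': array([[ 1.51033117e-05, -9.56855483e-01, -2.90564251e-01,
         7.39396889e+01],
       [ 9.99999777e-01, -1.79749561e-04,  6.43911495e-04,
        -1.07069985e-01],
       [-6.68359042e-04, -2.90564196e-01,  9.56855267e-01,
        -1.17153399e+02],
       [ 0.00000000e+00,  0.00000000e+00,  0.00000000e+00,
         1.00000000e+00]])}
```

View pics/scene0.png

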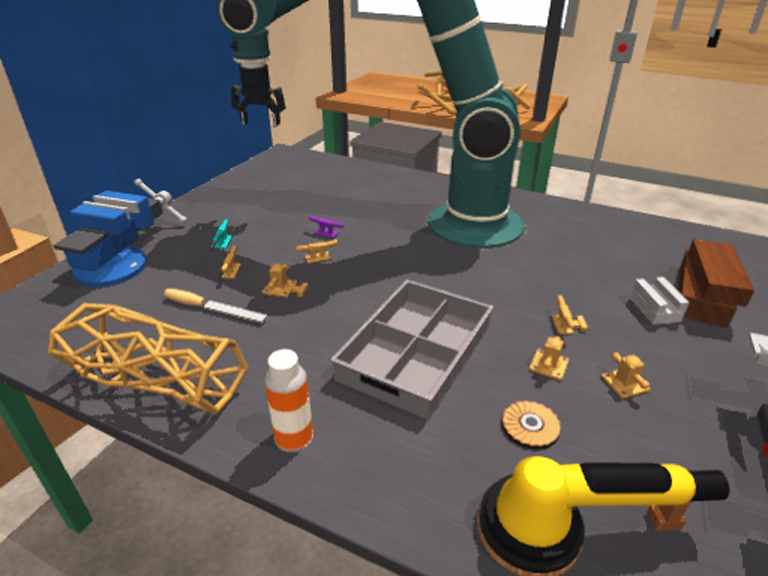

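View pics/side0.png

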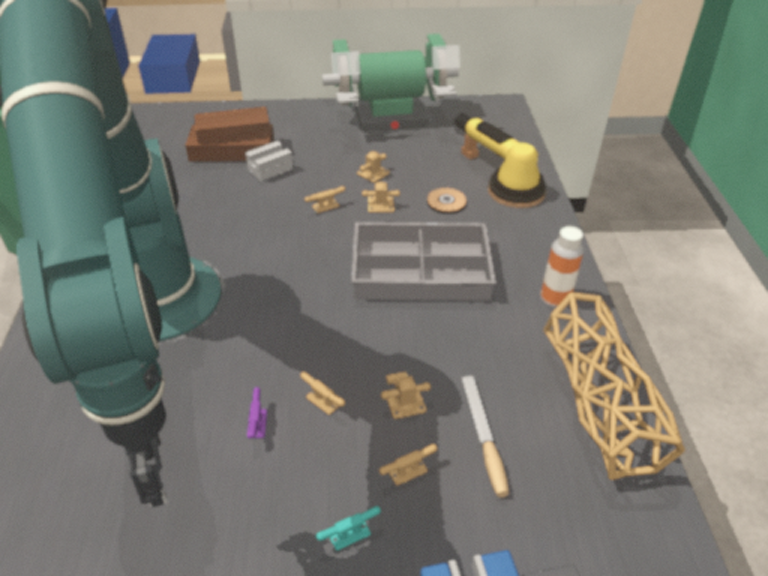

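```bash
cat > h.py <<'E'
import numpy as np,cv2
from scipy.spatial.transform import Rotation as R
from scipy.optimize import least_squares
def load(n): return np.load(f"pics/{n}.npy",allow_pickle=True).item()
def ext(c):
    """world->cam R,t; wrist uses saved 'pose' (pos,quat)"""
    if "mount" in c:
        T=np.eye(4);T[:3,:3]=R.from_quat(np.roll(c["pose"][1],-1)).as_matrix();T[:3,3]=c["pose"][0]
        M=np.linalg.inv(T@c["mount"]);return M[:3,:3],M[:3,3]
    return R.from_rotvec(c["rvec"]).as_matrix(),np.array(c["tvec"])
def proj(c,P):
    Rm,t=ext(c);q=np.atleast_2d(P)@Rm.T+t;s=q[:,:2]/q[:,2:]
    s=s*(1+c["k1"]*(s**2).sum(1,keepdims=True));return s*c["fx"]+[c["cx"],c["cy"]]
def unproj(c,uv,z):
    Rm,t=ext(c);d=(np.atleast_2d(uv)-[c["cx"],c["cy"]])/c["fx"];s=d.copy()
    for _ in range(10): s=d/(1+c["k1"]*(s**2).sum(1,keepdims=True))
    D=np.c_[s,np.ones(len(s))]@Rm;o=-Rm.T@t
    return (o+D*((z-o[2])/D[:,2])[:,None])[:,:2]
def snap(name,tag):
    from station import r
    o=r.observe();c=r.capture(name);c["pose"]=(o["eef_pos"],o["ee_rot"]);np.save(f"pics/{tag}.npy",c,allow_pickle=True);return c
def zoom(c,x,y,w,h,f): return cv2.resize(c["color"][y:y+h,x:x+w,::-1],None,fx=f,fy=f,interpolation=cv2.INTER_CUBIC)
E
python3 - <<'E'
from h import *
s=load("scene0");d=load("side0")
a=zoom(s,130,130,110,80,3.6);b=zoom(s,330,185,110,80,3.6)
c=zoom(d,150,225,150,145,2.64);e=zoom(d,190,90,110,60,3.6)
e=cv2.copyMakeBorder(e,0,c.shape[0]-e.shape[0] if c.shape[0]>e.shape[0] else 0,0,0,0)
h=max(c.shape[0],e.shape[0])
top=np.hstack([a,b]);c=c[:,:396];e=e[:,:396];bot=np.hstack([c,e])[:600-0]
im=np.vstack([top,bot]);print(im.shape);cv2.imwrite("pics/z1.png",cv2.resize(im,(792,min(600,im.shape[0])) if im.shape[0]<=600 else None,fx=600/im.shape[0],fy=600/im.shape[0]))
for n,p in [("rawbitt?",(405,408)),("cl",(325,403)),("cl2",(408,470)),("cl3",(325,205)),("b2",(380,205)),("b3",(373,175)),("turq",(350,538)),("disc",(447,200))]:
    print(n,unproj(d,np.array(p)/1.5,0).round())
E
```

```text
(671, 792, 3)
rawbitt? [[ 518. -330.]]
cl [[ 367. -311.]]
cl2 [[ 512. -464.]]
cl3 [[366. 322.]]
b2 [[506. 315.]]
b3 [[495. 452.]]
turq [[ 408. -586.]]
disc [[680. 328.]]
```

View pics/z1.png

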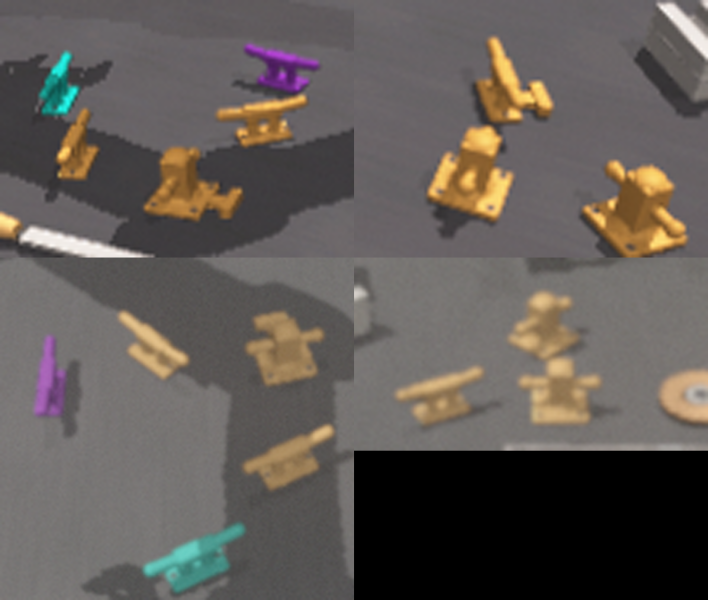

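```bash
cat > fit.py <<'E'
from h import *
def box(x,y,z0,z1,cx=0,cy=0): return np.array([[cx+i*x/2,cy+j*y/2,z] for i in(-1,1) for j in(-1,1) for z in(z0,z1)])
BITT=[box(64,64,0,8),box(30,30,8,60),box(20,20,60,66),box(96,12,30,42)]
CLEAT=[box(62,32,0,7),box(9,14,7,27,-15),box(9,14,7,27,15),box(46,18,27,43),box(111,10,32,45)]
GATE=lambda e:[box(16,e-16,0,8,0,(e+16)/2),box(40,8,0,8,0,e-4)]
def mask(c):
    hsv=cv2.cvtColor(c["color"],cv2.COLOR_RGB2HSV);return ((hsv[...,0]>8)&(hsv[...,0]<28)&(hsv[...,1]>85)).astype(np.uint8)
S=4
def fit(model,p0,cams,pad=45):
    data=[]
    for c in cams:
        u=proj(c,np.array([[p0[0]+dx,p0[1]+dy,z] for dx in(-62,62) for dy in(-62,62) for z in(0,66)]))
        a=np.maximum(np.floor(u.min(0)).astype(int),0);b=np.minimum(np.ceil(u.max(0)).astype(int),[512,384])
        m=mask(c);n,l,st,ce=cv2.connectedComponentsWithStats(m)
        k=proj(c,np.array([[p0[0],p0[1],20]]))[0]
        keep=min((i for i in range(1,n) if st[i,4]>40),key=lambda i:np.linalg.norm(ce[i]-k))
        data.append((c,a,b,(l==keep)[a[1]:b[1],a[0]:b[0]].astype(float)))
    def loss(p):
        e=0;cs,sn=np.cos(p[2]),np.sin(p[2])
        for c,a,b,m in data:
            im=np.zeros(((b-a)[1]*S,(b-a)[0]*S),np.uint8)
            for B in model:
                W=np.c_[p[0]+B[:,0]*cs-B[:,1]*sn,p[1]+B[:,0]*sn+B[:,1]*cs,B[:,2]]
                q=(proj(c,W)-a+.5)*S-.5
                cv2.fillConvexPoly(im,cv2.convexHull(np.round(q*16).astype(np.int32)),1,shift=4)
            s=cv2.resize(im.astype(np.float32),m.shape[::-1],interpolation=cv2.INTER_AREA)
            e+=np.abs(s-m).sum()/m.sum()
        return e/len(data)
    from scipy.optimize import minimize
    best=None
    for t in (np.arange(0,np.pi,np.pi/12) if len(p0)<3 else [p0[2]]):
        r=minimize(loss,[p0[0],p0[1],t],method="Nelder-Mead",options=dict(initial_simplex=[[p0[0],p0[1],t],[p0[0]+8,p0[1],t],[p0[0],p0[1]+8,t],[p0[0],p0[1],t+.12]],xatol=.05,fatol=1e-5))
        if best is None or r.fun<best.fun: best=r
    return best.x,best.fun
E
python3 - <<'E'
from fit import *
s=load("scene0");d=load("side0")
for n,m,p in [("bittA",BITT,(506,315)),("bittB",BITT,(495,452)),("cleatA",CLEAT,(367,-311)),("cleatB",CLEAT,(512,-464)),("rawc",CLEAT+GATE(48),(366,322)),("rawb",BITT+GATE(64),(518,-330))]:
    for cams in([s,d],[s],[d]):
        x,f=fit(m,p,cams);print(n,x[:2].round(1),round(np.degrees(x[2]),1),round(f,3))
E
```

```text
bittA [508.4 314.6] 177.3 0.243
bittA [509.  314.4] -2.1 0.068
bittA [507.6 317.9] 179.4 0.404
bittB [496.2 457.2] 45.1 0.187
bittB [496.1 457. ] 43.4 0.083
bittB [493.7 458.1] 51.8 0.258
cleatA [ 364.7 -308.8] 135.4 0.161
cleatA [ 364.5 -309.9] 138.0 0.136
cleatA [ 362.4 -305.8] 134.3 0.145
cleatB [ 511.7 -467.7] 25.1 0.152
cleatB [ 512.4 -469.3] 204.8 0.096
cleatB [ 510.4 -467. ] 25.4 0.143
rawc [366.1 313.8] 25.4 0.22
rawc [366.3 312.7] 25.2 0.141
rawc [366.5 317.6] 28.0 0.246
rawb [ 519.2 -318. ] 12.6 0.134
rawb [ 520.6 -318.9] 14.8 0.107
rawb [ 518.  -315.7] 12.1 0.111
```

```bash
python3 - <<'E'
from h import *
s=load("scene0");d=load("side0")
cv2.imwrite("pics/crate.png",np.hstack([zoom(s,215,180,120,100,3.3),zoom(d,228,140,105,67,3.8)[:100*3+30].copy() if 0 else cv2.resize(zoom(d,228,140,105,67,3.8),(399,330))]))
E
```

```text
(no output)
```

View pics/crate.png

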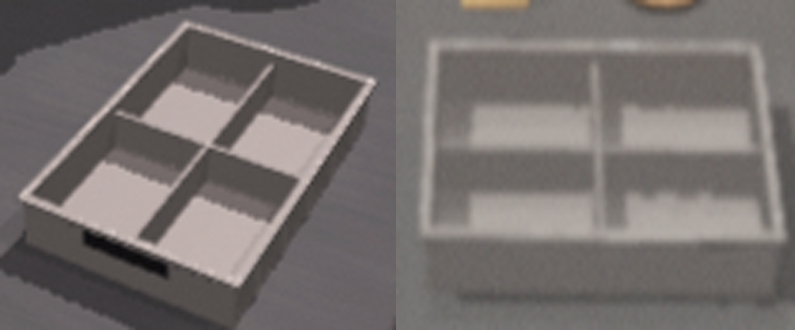

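```bash
python3 - <<'E'
from h import *
s=load("scene0");d=load("side0")
A=np.array([(185,23),(375,80),(238,287),(20,198)])/3.3+[215,180]
B=np.c_[(np.array([432,757,783,426])-396)/3.8+228,np.array([42,45,235,235])/4.925+140]
a=unproj(s,A,55);b=unproj(d,B,55);print(a.round(1).tolist());print(b.round(1).tolist())
M=np.array([(-150,-100),(-150,100),(150,100),(150,-100)])  # order scene
for P,Q in((a,M),(b,np.array([(-150,100),(150,100),(150,-100),(-150,-100)]))):
    f=lambda p:(np.c_[p[0]+Q[:,0]*np.cos(p[2])-Q[:,1]*np.sin(p[2]),p[1]+Q[:,0]*np.sin(p[2])+Q[:,1]*np.cos(p[2])]-P).ravel()
    r=least_squares(f,[P[:,0].mean(),P[:,1].mean(),0]);print(r.x[:2].round(1),np.degrees(r.x[2]).round(2),r.fun.round(1))
E
```

```text
[[433.3, -28.3], [442.2, 174.6], [747.7, 156.1], [734.1, -46.3]]
[[441.9, 172.1], [742.9, 153.9], [731.5, -47.4], [430.6, -32.5]]
[589.3  64. ] -3.37 [ 0.4  1.3  3.3 -2.  -2.7 -1.  -0.9  1.7]
[586.8  61.5] -3.17 [ 0.6 -2.4 -0.9 -0.8 -0.5  0.8  0.9  2.4]
```

```bash
cat > plan.py <<'E'
# usage: plan.py x y z psi_deg n [x y z psi n ...]  -> rows of tool shifts (eased) and turns
import sys;from h import *
def frame(psi): return R.from_euler("z",psi,degrees=True)*R.from_rotvec([np.pi,0,0])
if __name__=="__main__":
    from station import r
    o=r.observe();p=np.array(o["eef_pos"]);q=R.from_quat(np.roll(o["ee_rot"],-1))
    print("now",p.round(1),"psi",np.degrees(np.arctan2(*q.as_matrix()[1::-1,0])).round(1),"open",round(o["opening"],1),"t",round(o["clock"],2),"F",np.round(o["ft_force"],1),"j7",o["joint_pos"][6].round(2))
    v=[float(a) for a in sys.argv[1:]]
    for i in range(0,len(v),5):
        t=np.array(v[i:i+3]);Q=frame(v[i+3]);n=int(v[i+4])
        w=np.minimum(np.minimum(np.arange(1,n+1),np.arange(n,0,-1)),3.).astype(float);w/=w.sum()
        rv=(q.inv()*Q).as_rotvec();rows=[]
        for a in w:
            rows.append(np.r_[q.inv().apply((t-p)*0+a*(t-np.array(o["eef_pos"] if i==0 else v[i-5:i-2]))),rv*a]);q=q*R.from_rotvec(rv*a)
        p=t;m=np.array(rows);print("\n".join(" ".join(f"{x:.1f}" for x in k[:3])+" | "+" ".join(f"{x:.3f}" for x in k[3:]) for k in m))
        print("max",abs(m[:,:3]).max().round(1),np.linalg.norm(m[:,:3],axis=1).max().round(1),abs(m[:,3:]).max().round(3))
E
python3 plan.py 512 -468 200 25 13
python3 - <<'E'
import fit;from fit import *
fit.mask=lambda c:(lambda h:((h[...,0]>135)&(h[...,0]<160)&(h[...,1]>100)).astype(np.uint8))(cv2.cvtColor(c["color"],cv2.COLOR_RGB2HSV))
s=load("scene0");d=load("side0")
p0=unproj(d,np.array([[257,425]])/1.5,0)[0]
x,f=fit.fit(CLEAT,p0,[s,d]);print("purple",x[:2].round(1),np.degrees(x[2]).round(),f)
E
```

```text
now [ 153.9 -605.5  255.8] psi 14.3 open 85.6 t 0.15 F [-0.2 -0.4 -0.3] j7 -0.05
11.5 -1.4 1.7 | -0.000 -0.000 -0.006
23.1 -2.6 3.4 | -0.000 -0.000 -0.011
34.7 -3.5 5.1 | -0.000 -0.000 -0.017
34.8 -2.9 5.1 | -0.000 -0.000 -0.017
34.8 -2.3 5.1 | -0.000 -0.000 -0.017
34.8 -1.7 5.1 | -0.000 -0.000 -0.017
34.9 -1.1 5.1 | -0.000 -0.000 -0.017
34.9 -0.5 5.1 | -0.000 -0.000 -0.017
34.9 0.1 5.1 | -0.000 -0.000 -0.017
34.9 0.6 5.1 | -0.000 -0.000 -0.017
34.9 1.2 5.1 | -0.000 -0.000 -0.017
23.2 1.2 3.4 | -0.000 -0.000 -0.011
11.6 0.7 1.7 | -0.000 -0.000 -0.006
max 34.9 35.2 0.017Traceback (most recent call last):
  File "<stdin>", line 5, in <module>
AttributeError: 'function' object has no attribute 'fit'
```

>>> {"method": "move_arm", "body": {"commands": [0.6,12,-1.4,2,0,0,-0.006,0.6,23,-2.6,3,0,0,-0.011,0.6,35,-3.5,5,0,0,-0.017,0.6,35,-2.9,5,0,0,-0.017,0.6,35,-2.3,5,0,0,-0.017,0.6,35,-1.7,5,0,0,-0.017,0.6,35,-1.1,5,0,0,-0.017,0.6,35,-0.5,5,0,0,-0.017,0.6,35,0,5,0,0,-0.017,0.6,35,0.6,5,0,0,-0.017]}}

```text
clock: 0.98
eef_pos: [450.8, -491.1, 210.8]
ee_rot: [-0.0, 0.98, 0.2, 0.0]
ft_force: [-0.1, -1.0, 0.0]
opening: 51.0
gripper_force: 0.0
```

>>> {"method": "move_arm", "body": {"commands": [0.6,35,1.2,5,0,0,-0.017,0.6,23,1.2,4,0,0,-0.011,0.6,12,0.7,2,0,0,-0.006,0.6,0,0,0,0,0,0,0.6,0,0,0,0,0,0]}}

```text
clock: 1.4
eef_pos: [514.0, -467.2, 199.8]
ee_rot: [-0.0, 0.976, 0.216, -0.0]
ft_force: [-1.0, -0.7, -0.0]
opening: 51.2
gripper_force: 0.0
```

```bash
python3 - <<'E'
import fit as F;from h import *
s=load("scene0");d=load("side0");c=snap("wrist","w1")
cv2.imwrite("pics/w1.png",zoom(c,0,0,512,384,1.5));print(c["pose"][0])
for cams in([c],[s,d,c]): x,f=F.fit(F.CLEAT,(511.7,-468,np.radians(25)),cams);print(x[:2].round(1),np.degrees(x[2]).round(1),round(f,3))
F.mask=lambda c:(lambda h:((h[...,0]>135)&(h[...,0]<160)&(h[...,1]>100)).astype(np.uint8))(cv2.cvtColor(c["color"],cv2.COLOR_RGB2HSV))
x,f=F.fit(F.CLEAT,unproj(d,np.array([[257,425]])/1.5,0)[0],[s,d]);print("purple",x[:2].round(1),np.degrees(x[2]).round(),f)
E
```

```text
[ 514.03647522 -467.16307599  199.83327373]
[ 511.1 -467.6] 24.2 0.149
[ 511.5 -467.5] 24.6 0.158
purple [ 241.7 -354.8] 90.0 0.31614795918367344
```

View pics/w1.png

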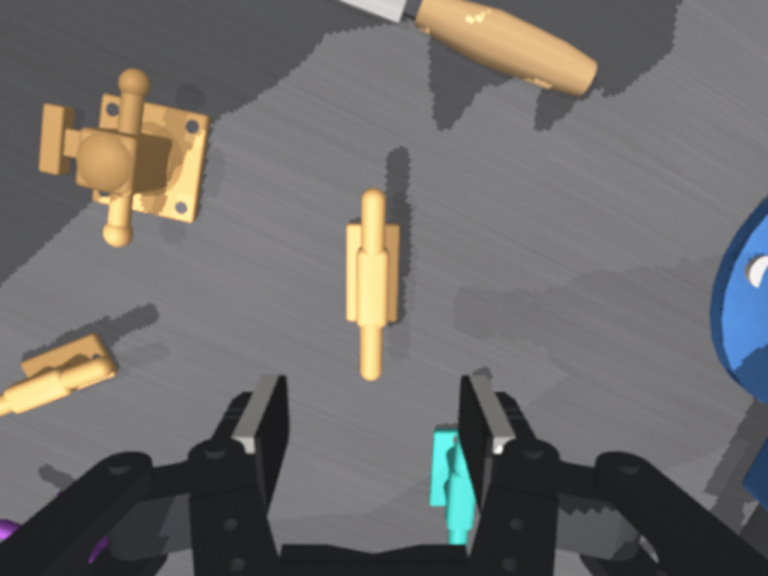

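```bash
python3 plan.py 511.3 -467.5 42 24.5 8
```

```text
now [ 513.2 -468.1  200.2] psi 24.9 open 51.0 t 1.45 F [-0.1 -0.4  0.2] j7 -0.5
-0.1 -0.1 8.8 | -0.000 0.000 0.000
-0.2 -0.1 17.6 | -0.000 0.000 0.001
-0.2 -0.2 26.4 | -0.000 0.000 0.001
-0.2 -0.2 26.4 | -0.000 0.000 0.001
-0.2 -0.2 26.4 | -0.000 0.000 0.001
-0.2 -0.2 26.4 | -0.000 0.000 0.001
-0.2 -0.1 17.6 | -0.000 0.000 0.001
-0.1 -0.1 8.8 | -0.000 0.000 0.000
max 26.4 26.4 0.001
```

>>> {"method": "move_arm", "body": {"commands": [0.6,0,0,9,0,0,0,0.6,0,0,20,0,0,0,0.6,-0.5,-0.5,30,0,0,0.003,0.6,-0.5,-0.5,30,0,0,0.003,0.6,-0.5,-0.3,30,0,0,0,0.6,0,0,21,0,0,0,0.6,0,0,12,0,0,0,0.6,0,0,6,0,0,0,0.6,0,0,0,0,0,0,0.6,0,0,0,0,0,0]}}

```text
clock: 2.28
eef_pos: [512.3, -467.7, 43.3]
ee_rot: [0.001, 0.977, 0.213, 0.0]
ft_force: [0.3, -1.2, 0.4]
opening: 51.5
gripper_force: 0.0
```

>>> {"method": "move_arm", "body": {"commands": [0.1,0,0,0,0,0,0,0.1,0,0,0,0,0,0,0.1,0,0,0,0,0,0,0.1,0,0,0,0,0,0,0.1,0,0,0,0,0,0], "newtons": 60}}

```text
clock: 2.7
eef_pos: [512.5, -467.4, 43.5]
ee_rot: [0.001, 0.977, 0.213, 0.0]
ft_force: [-2.5, 0.9, 7.7]
opening: 17.2
gripper_force: 58.7
```

```bash
python3 plan.py 512 -460 170 24.5 6 610 40 270 -3.3 18
```

```text
now [ 512.5 -467.4   43.5] psi 24.6 open 17.2 t 2.7 F [-2.5  0.9  7.7] j7 -0.53
0.2 -0.6 -10.5 | 0.000 -0.000 0.000
0.4 -1.1 -21.1 | 0.000 -0.000 0.000
0.7 -1.7 -31.6 | 0.000 -0.000 0.001
0.7 -1.7 -31.6 | 0.000 -0.000 0.001
0.4 -1.2 -21.1 | 0.000 -0.000 0.000
0.2 -0.6 -10.5 | 0.000 -0.000 0.000
max 31.6 31.7 0.001
6.2 -8.6 -2.1 | -0.000 -0.000 0.010
12.2 -17.4 -4.2 | -0.000 -0.000 0.020
17.7 -26.4 -6.3 | -0.000 -0.000 0.030
16.9 -27.0 -6.3 | -0.000 -0.000 0.030
16.1 -27.5 -6.3 | -0.000 -0.000 0.030
15.3 -27.9 -6.3 | -0.000 -0.000 0.030
14.4 -28.4 -6.3 | -0.000 -0.000 0.030
13.5 -28.8 -6.3 | -0.000 -0.000 0.030
12.7 -29.2 -6.3 | -0.000 -0.000 0.030
11.8 -29.6 -6.3 | -0.000 -0.000 0.030
10.9 -29.9 -6.3 | -0.000 -0.000 0.030
10.0 -30.2 -6.3 | -0.000 -0.000 0.030
9.0 -30.5 -6.3 | -0.000 -0.000 0.030
8.1 -30.8 -6.3 | -0.000 -0.000 0.030
7.2 -31.0 -6.3 | -0.000 -0.000 0.030
6.2 -31.2 -6.3 | -0.000 -0.000 0.030
3.5 -20.9 -4.2 | -0.000 -0.000 0.020
1.5 -10.5 -2.1 | -0.000 -0.000 0.010
max 31.2 32.5 0.03
```

>>> {"method": "move_arm", "body": {"commands": [0.1,0,0,-10,0,0,0,0.1,0,-1,-21,0,0,0,0.1,1,-2,-32,0,0,0,0.1,1,-2,-32,0,0,0,0.1,0.5,-1,-21,0,0,0,0.1,0,0,-10,0,0,0,0.1,6,-9,-2,0,0,0.01,0.1,12,-17.5,-4,0,0,0.02,0.1,17.5,-26.5,-6,0,0,0.03,0.1,17,-27,-6,0,0,0.03]}}

```text
clock: 3.53
eef_pos: [528.3, -364.7, 184.5]
ee_rot: [-0.001, 0.986, 0.167, -0.001]
ft_force: [0.8, 1.6, -1.9]
opening: 17.1
gripper_force: 58.9
```

>>> {"method": "move_arm", "body": {"commands": [0.1,16,-27.5,-6,0,0,0.03,0.1,15.3,-28,-6,0,0,0.03,0.1,14.4,-28.4,-6,0,0,0.03,0.1,13.5,-28.8,-6,0,0,0.03,0.1,12.7,-29,-6,0,0,0.03,0.1,11.8,-29.6,-6,0,0,0.03,0.1,11,-30,-7,0,0,0.03,0.1,10,-30,-7,0,0,0.03,0.1,9,-30.5,-7,0,0,0.03,0.1,8,-31,-7,0,0,0.03]}}

```text
clock: 4.37
eef_pos: [588.3, -51.6, 249.0]
ee_rot: [-0.0, 1.0, 0.019, -0.001]
ft_force: [0.3, -0.9, -2.2]
opening: 17.2
gripper_force: 58.9
```

>>> {"method": "move_arm", "body": {"commands": [0.1,7,-31,-7,0,0,0.03,0.1,6,-31,-7,0,0,0.03,0.1,3.5,-21,-4,0,0,0.02,0.1,1.5,-10,-2,0,0,0.01,0.1,0,0,0,0,0,0,0.1,0,0,0,0,0,0,0.1,0,0,0,0,0,0]}}

```text
clock: 4.95
eef_pos: [605.8, 38.7, 269.1]
ee_rot: [0.0, 1.0, -0.025, -0.001]
ft_force: [0.0, -1.3, -2.8]
opening: 16.9
gripper_force: 58.9
```

```bash
python3 - <<'E'
from h import *
c=snap("wrist","w2");cv2.imwrite("pics/w2.png",zoom(c,0,0,512,384,1.5));print(c["pose"])
E
```

```text
(array([605.82015193,  38.65190383, 269.1144611 ]), array([ 2.49176101e-04,  9.99676610e-01, -2.54118586e-02, -9.22466354e-04]))
```

View pics/w2.png

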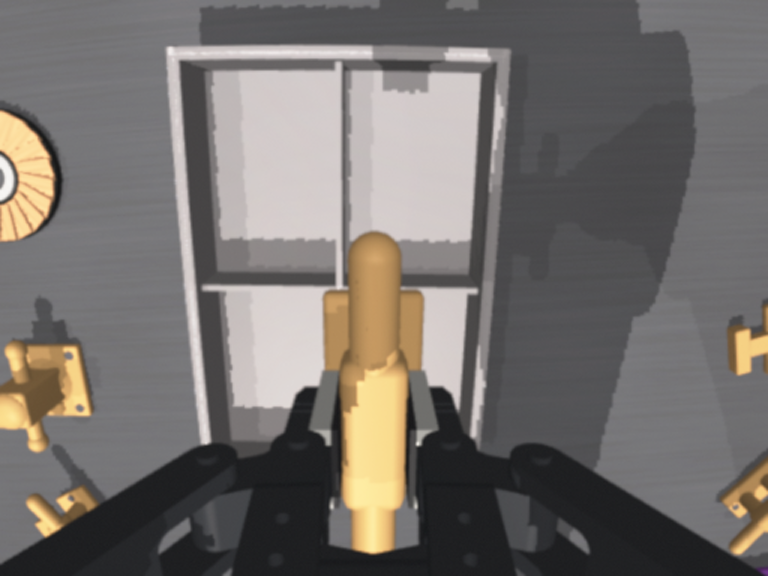

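```bash
python3 - <<'E'
from h import *
c=load("w2")
print("rim",unproj(c,np.array([(167,47),(510,48),(203,445),(480,440)])/1.5,55).round(1).tolist())
print("div",unproj(c,np.array([(341,65),(341,270),(204,287),(476,291)])/1.5,44).round(1).tolist())
th=np.radians(-3.4)
def crate(x,y,z,o=(588,63)): return [o[0]+x*np.cos(th)-y*np.sin(th),o[1]+x*np.sin(th)+y*np.cos(th),z]
P=[crate(150,100,55),crate(150,-100,55),crate(0,0,44),crate(142,0,44),crate(0,98,44),crate(0,-98,44)]
print("pred px",(proj(c,np.array(P))*1.5).round(0).tolist())
E
```

```text
rim [[744.9, 155.3], [732.7, -50.0], [473.8, 171.8], [468.2, -33.6]]
div [[728.9, 51.9], [598.9, 60.5], [592.0, 156.1], [579.4, -31.4]]
pred px [[169.0, 49.0], [503.0, 50.0], [338.0, 286.0], [337.0, 64.0], [197.0, 285.0], [481.0, 287.0]]
```

```bash
python3 plan.py 659 8.7 140 -3.4 7 659 8.7 51 -3.4 6
```

```text
now [606.   38.3 269.4] psi -2.9 open 17.0 t 5.0 F [ 0.8 -0.2 -2.2] j7 -1.8
3.6 1.8 8.6 | 0.000 0.000 0.001
7.3 3.6 17.2 | 0.000 0.000 0.001
10.9 5.4 25.9 | 0.000 0.000 0.002
10.9 5.3 25.9 | 0.000 0.000 0.002
10.9 5.3 25.9 | 0.000 0.000 0.002
7.3 3.5 17.3 | 0.000 0.000 0.001
3.6 1.8 8.6 | 0.000 0.000 0.001
max 25.9 28.6 0.002
0.0 -0.0 7.4 | 0.000 0.000 -0.000
0.0 -0.0 14.8 | 0.000 0.000 -0.000
0.0 -0.0 22.2 | 0.000 0.000 -0.000
0.0 -0.0 22.2 | 0.000 0.000 -0.000
0.0 -0.0 14.8 | 0.000 0.000 -0.000
0.0 -0.0 7.4 | 0.000 0.000 -0.000
max 22.2 22.2 0.0
```

>>> {"method": "move_arm", "body": {"commands": [0.1,3.6,2,9,0,0,0.002,0.1,7.3,3.6,17,0,0,0.002,0.1,11,5.4,26,0,0,0.002,0.1,11,5.3,26,0,0,0.002,0.1,11,5.3,26,0,0,0.002,0.1,7.3,3.5,17,0,0,0,0.1,3.6,1.8,9,0,0,0,0.1,0,0,0,0,0,0,0.1,0,0,0,0,0,0]}}

```text
clock: 5.75
eef_pos: [659.5, 9.2, 140.2]
ee_rot: [-0.0, 1.0, -0.03, -0.0]
ft_force: [-0.8, -0.4, -2.9]
opening: 17.2
gripper_force: 58.9
```

>>> {"method": "move_arm", "body": {"commands": [0.1,0,0,7,0,0,0,0.1,0,0,15,0,0,0,0.1,0,0,22,0,0,0,0.1,0,0,20,0,0,0,0.1,0,0,13,0,0,0,0.1,0,0,7,0,0,0,0.1,0,0,0,0,0,0,0.1,0,0,0,0,0,0]}}

```text
clock: 6.42
eef_pos: [660.1, 9.6, 57.1]
ee_rot: [-0.0, 1.0, -0.03, 0.0]
ft_force: [-0.1, -1.1, -2.0]
opening: 16.8
gripper_force: 58.9
```

Lower the last 9 mm slowly, then release.

>>> {"method": "move_arm", "body": {"commands": [0.1,0,0,3,0,0,0,0.1,0,0,3,0,0,0,0.1,0,0,1.5,0,0,0,0.1,0,0,0.7,0,0,0,0.1,0,0,0,0,0,0,0.1,0,0,0,0,0,0]}}

```text
clock: 6.92
eef_pos: [659.7, 9.4, 48.2]
ee_rot: [-0.0, 1.0, -0.03, -0.0]
ft_force: [0.2, -0.2, -3.2]
opening: 17.1
gripper_force: 58.9
```

>>> {"method": "move_arm", "body": {"commands": [0.1,0,0,0.5,0,0,0,0.1,0,0,0.5,0,0,0,0.1,0,0,0,0,0,0,0.1,0,0,0,0,0,0]}}

```text
clock: 7.25
eef_pos: [659.8, 9.5, 47.5]
ee_rot: [-0.0, 1.0, -0.03, 0.0]
ft_force: [-3.3, -0.1, 5.6]
opening: 16.8
gripper_force: 60.0
```

>>> {"method": "move_arm", "body": {"commands": [0.25,0,0,0,0,0,0,0.32,0,0,0,0,0,0,0.4,0,0,0,0,0,0,0.48,0,0,0,0,0,0,0.5,0,0,0,0,0,0,0.5,0,0,0,0,0,0]}}

```text
clock: 7.75
eef_pos: [659.7, 9.4, 47.0]
ee_rot: [-0.0, 1.0, -0.03, -0.0]
ft_force: [-0.4, -0.6, -0.2]
opening: 42.8
gripper_force: 0.0
```

>>> {"method": "move_arm", "body": {"commands": [0.5,0,0,-5,0,0,0,0.5,0,0,-15,0,0,0,0.5,0,0,-30,0,0,0,0.5,0,0,-35,0,0,0,0.5,0,0,-35,0,0,0,0.5,0,0,-25,0,0,0,0.5,0,0,-10,0,0,0,0.5,0,0,0,0,0,0]}}

```text
clock: 8.42
eef_pos: [660.8, 9.5, 206.3]
ee_rot: [-0.0, 1.0, -0.03, 0.003]
ft_force: [-0.4, -0.0, -0.6]
opening: 42.6
gripper_force: 0.0
```

```bash
python3 plan.py 368 -300 200 -44.5 15
```

```text
now [660.8   9.5 206.3] psi -3.5 open 42.6 t 8.42 F [-0.4 -0.  -0.6] j7 -1.77
-7.0 8.4 0.1 | -0.000 -0.000 0.018
-13.7 17.0 0.2 | -0.000 -0.000 0.037
-19.6 26.2 0.4 | -0.000 -0.000 0.055
-18.2 27.3 0.4 | -0.000 -0.000 0.055
-16.6 28.2 0.4 | -0.000 -0.000 0.055
-15.1 29.1 0.4 | -0.000 -0.000 0.055
-13.4 29.9 0.4 | -0.000 -0.000 0.055
-11.8 30.6 0.4 | -0.000 -0.000 0.055
-10.1 31.2 0.4 | -0.000 -0.000 0.055
-8.3 31.7 0.5 | -0.000 -0.000 0.055
-6.6 32.1 0.5 | -0.000 -0.000 0.055
-4.8 32.4 0.5 | -0.000 -0.000 0.055
-3.0 32.6 0.5 | -0.000 -0.000 0.055
-0.8 21.8 0.3 | -0.000 -0.000 0.037
0.0 10.9 0.2 | -0.000 -0.000 0.018
max 32.6 32.8 0.055
```

>>> {"method": "move_arm", "body": {"commands": [0.5,-7,8.4,0,0,0,0.018,0.5,-13.7,17,0,0,0,0.037,0.5,-19.6,26,0.4,0,0,0.055,0.5,-18,27,0.4,0,0,0.055,0.5,-16.6,28,0.4,0,0,0.055,0.5,-15,29,0.4,0,0,0.055,0.5,-13.5,30,0.4,0,0,0.055,0.5,-12,30.6,0.4,0,0,0.055,0.5,-10,31,0.4,0,0,0.055,0.5,-8.3,31.7,0.5,0,0,0.055]}}

```text
clock: 9.25
eef_pos: [454.8, -205.0, 197.8]
ee_rot: [-0.0, 0.961, -0.276, -0.001]
ft_force: [1.2, -0.4, -0.0]
opening: 42.6
gripper_force: 0.0
```

>>> {"method": "move_arm", "body": {"commands": [0.5,-6.6,32,0.5,0,0,0.055,0.5,-4.8,32.4,0.5,0,0,0.055,0.5,-3,32.6,0.5,0,0,0.055,0.5,-1,22,0,0,0,0.037,0.5,0,11,0,0,0,0.018,0.5,0,0,0,0,0,0,0.5,0,0,0,0,0,0,0.5,0,0,0,0,0,0]}}

```text
clock: 9.92
eef_pos: [367.6, -298.1, 196.9]
ee_rot: [-0.0, 0.926, -0.377, -0.0]
ft_force: [-0.7, 0.1, -0.4]
opening: 42.8
gripper_force: 0.0
```

```bash
python3 - <<'E'
import fit as F;from h import *
s=load("scene0");d=load("side0");c=snap("wrist","w3")
cv2.imwrite("pics/w3.png",zoom(c,0,0,512,384,1.5));print(c["pose"][0])
for cams in([c],[s,d,c]): x,f=F.fit(F.CLEAT,(364.7,-308.8,np.radians(-44.5)),cams);print(x[:2].round(1),np.degrees(x[2]).round(1),round(f,3))
E
python3 plan.py 364.7 -308.8 43 -44.5 9
```

```text
[ 367.62424163 -298.14600243  196.94180101]
[ 364.  -307.4] -44.0 0.343
[ 364.7 -308.1] -44.6 0.228
now [ 367.7 -298.1  197. ] psi -44.3 open 42.4 t 9.97 F [ 1.1 -0.2  0. ] j7 -1.7
0.3 0.5 7.3 | -0.000 0.000 0.000
0.5 0.9 14.7 | -0.000 0.000 0.000
0.8 1.4 22.0 | -0.000 0.000 0.001
0.8 1.4 22.0 | -0.000 0.000 0.001
0.8 1.4 22.0 | -0.000 0.000 0.001
0.8 1.4 22.0 | -0.000 0.000 0.001
0.8 1.4 22.0 | -0.000 0.000 0.001
0.5 0.9 14.7 | -0.000 0.000 0.000
0.3 0.5 7.3 | -0.000 0.000 0.000
max 22.0 22.1 0.001
```

View pics/w3.png

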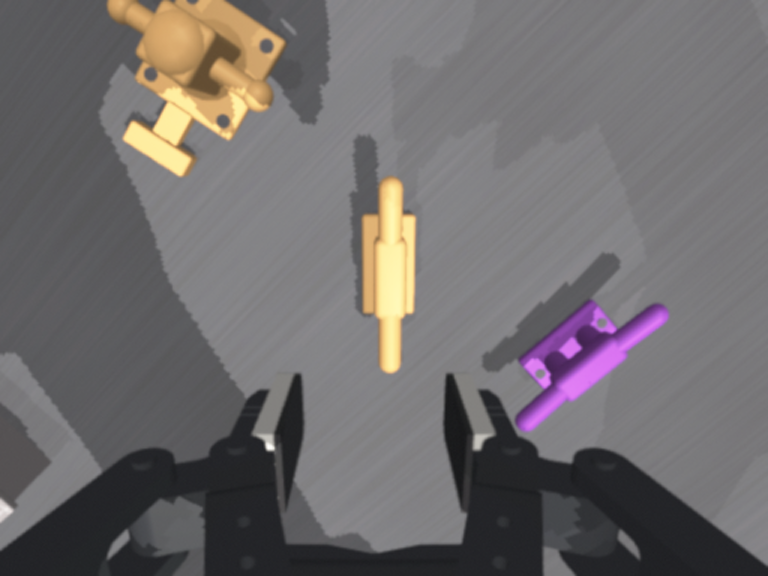

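```bash
python3 - <<'E'
from h import *
c=load("w3");a=unproj(c,np.array([(391,278)])/1.5,43);b=unproj(c,np.array([(363,214),(414,215),(415,313),(364,313)])/1.5,7)
print(a,b.mean(0),unproj(c,np.array([(391.5,183),(390,368)])/1.5,38))
E
```

```text
[[ 364.29740633 -308.6045493 ]] [ 363.51394562 -307.91098504] [[ 400.14081839 -343.54528434]
 [ 324.71401023 -270.19241293]]
```

>>> {"method": "move_arm", "body": {"commands": [0.55,0.5,1,8,0,0,0,0.55,0.8,2,18,0,0,0,0.55,1,2.2,28,0,0,0,0.55,1,2.2,30,0,0,0,0.55,1,2.2,30,0,0,0,0.55,0,0,20,0,0,0,0.55,0,0,12,0,0,0,0.55,0,0,7.5,0,0,0,0.55,0,0,0,0,0,0,0.55,0,0,0,0,0,0]}}

```text
clock: 10.8
eef_pos: [363.6, -308.8, 43.8]
ee_rot: [-0.0, 0.926, -0.378, -0.0]
ft_force: [-0.6, -0.2, 0.3]
opening: 46.6
gripper_force: 0.0
```

>>> {"method": "move_arm", "body": {"commands": [0.1,0,0,0,0,0,0,0.1,0,0,0,0,0,0,0.1,0,0,0,0,0,0,0.1,0,0,0,0,0,0,0.1,0,0,0,0,0,0], "newtons": 60}}

```text
clock: 11.22
eef_pos: [363.9, -309.2, 44.5]
ee_rot: [0.0, 0.926, -0.378, 0.001]
ft_force: [-0.1, 2.1, 7.7]
opening: 16.7
gripper_force: 60.3
```

```bash
python3 plan.py 370 -300 170 -44.5 6 517 115.3 150 -3.4 16
```

```text
now [ 363.9 -309.2   44.5] psi -44.4 open 16.7 t 11.22 F [-0.1  2.1  7.7] j7 -1.64
-0.2 -0.9 -10.5 | -0.000 -0.000 0.000
-0.3 -1.8 -20.9 | -0.000 -0.000 0.000
-0.5 -2.7 -31.4 | -0.000 -0.000 0.000
-0.5 -2.7 -31.4 | -0.000 -0.000 0.000
-0.3 -1.8 -20.9 | -0.000 -0.000 0.000
-0.2 -0.9 -10.5 | -0.000 -0.000 0.000
max 31.4 31.5 0.0
-4.4 -9.5 0.5 | 0.000 0.000 -0.017
-8.5 -19.2 1.0 | 0.000 0.000 -0.034
-11.8 -29.2 1.4 | 0.000 0.000 -0.051
-10.3 -29.7 1.4 | 0.000 0.000 -0.051
-8.8 -30.2 1.4 | 0.000 0.000 -0.051
-7.2 -30.6 1.4 | 0.000 0.000 -0.051
-5.6 -31.0 1.4 | 0.000 0.000 -0.051
-4.0 -31.2 1.4 | 0.000 0.000 -0.051
-2.4 -31.4 1.4 | 0.000 0.000 -0.051
-0.8 -31.5 1.4 | 0.000 0.000 -0.051
0.8 -31.5 1.4 | 0.000 0.000 -0.051
2.4 -31.4 1.4 | 0.000 0.000 -0.051
4.0 -31.2 1.4 | 0.000 0.000 -0.051
5.6 -31.0 1.4 | 0.000 0.000 -0.051
4.8 -20.4 1.0 | 0.000 0.000 -0.034
2.7 -10.1 0.5 | 0.000 0.000 -0.017
max 31.5 31.5 0.051
```

>>> {"method": "move_arm", "body": {"commands": [0.1,0,-1,-10,0,0,0,0.1,0,-2,-21,0,0,0,0.1,-0.5,-3,-31,0,0,0,0.1,-0.5,-3,-31,0,0,0,0.1,0,-2,-21,0,0,0,0.1,0,-1,-10,0,0,0,0.1,-4.4,-9.5,0.5,0,0,-0.017,0.1,-8.5,-19,1,0,0,-0.034,0.1,-12,-29,1,0,0,-0.051,0.1,-10.3,-30,1,0,0,-0.051]}}

```text
clock: 12.05
eef_pos: [401.8, -209.2, 163.0]
ee_rot: [-0.0, 0.952, -0.305, -0.001]
ft_force: [0.9, 0.3, -3.0]
opening: 16.7
gripper_force: 59.0
```

>>> {"method": "move_arm", "body": {"commands": [0.1,-9,-30,1.4,0,0,-0.051,0.1,-7.2,-30.6,1.4,0,0,-0.051,0.1,-5.6,-31,1.4,0,0,-0.051,0.1,-4,-31,1.4,0,0,-0.051,0.1,-2.4,-31.4,1.4,0,0,-0.051,0.1,-1,-31.5,1.4,0,0,-0.051,0.1,1,-31.5,1.4,0,0,-0.051,0.1,2.4,-31.4,1.4,0,0,-0.051,0.1,4,-31,1.4,0,0,-0.051,0.1,5.6,-31,1.4,0,0,-0.051]}}

```text
clock: 12.88
eef_pos: [506.5, 87.6, 148.8]
ee_rot: [-0.0, 0.999, -0.054, -0.001]
ft_force: [1.2, -0.4, -2.2]
opening: 16.8
gripper_force: 59.0
```

>>> {"method": "move_arm", "body": {"commands": [0.1,4.8,-20.4,1,0,0,-0.034,0.1,2.7,-10,0.5,0,0,-0.017,0.1,0,0,0,0,0,0,0.1,0,0,0,0,0,0,0.1,0,0,0,0,0,0]}}

```text
clock: 13.3
eef_pos: [517.2, 113.9, 148.1]
ee_rot: [0.0, 1.0, -0.031, -0.001]
ft_force: [0.2, 0.0, -2.9]
opening: 16.9
gripper_force: 58.9
```

```bash
python3 plan.py 517 115.3 54 -3.4 7;  python3 - <<'E'
from h import *
c=snap("side","s2");cv2.imwrite("pics/s2.png",zoom(c,170,80,180,140,4))
E
```

```text
now [517.2 113.9 148.1] psi -3.6 open 16.9 t 13.3 F [ 0.2  0.  -2.9] j7 -2.02
-0.0 -0.1 6.3 | 0.000 0.000 -0.000
-0.0 -0.2 12.5 | 0.000 0.000 -0.000
-0.0 -0.3 18.8 | 0.000 0.000 -0.001
-0.0 -0.3 18.8 | 0.000 0.000 -0.001
-0.0 -0.3 18.8 | 0.000 0.000 -0.001
-0.0 -0.2 12.5 | 0.000 0.000 -0.000
-0.0 -0.1 6.3 | 0.000 0.000 -0.000
max 18.8 18.8 0.001
```

View pics/s2.png

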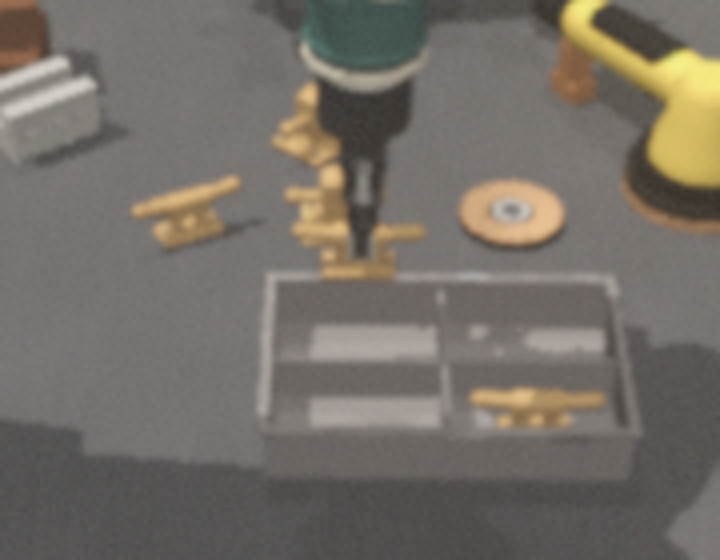

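>>> {"method": "move_arm", "body": {"commands": [0.1,0,-0.5,7,0,0,0,0.1,0,-0.5,15,0,0,0,0.1,0,0,22,0,0,0,0.1,0,0,20,0,0,0,0.1,0,0,14,0,0,0,0.1,0,0,8,0,0,0,0.1,0,0,6,0,0,0,0.1,0,0,3,0,0,0,0.1,0,0,0,0,0,0,0.1,0,0,0,0,0,0]}}

```text
clock: 14.18
eef_pos: [518.2, 116.0, 54.3]
ee_rot: [-0.0, 1.0, -0.031, 0.0]
ft_force: [0.2, 1.2, -2.6]
opening: 17.1
gripper_force: 59.0
```

>>> {"method": "move_arm", "body": {"commands": [0.1,0,0,2,0,0,0,0.1,0,0,2,0,0,0,0.1,0,0,1,0,0,0,0.1,0,0,0.5,0,0,0,0.1,0,0,0,0,0,0,0.1,0,0,0,0,0,0]}}

```text
clock: 14.68
eef_pos: [518.0, 116.1, 48.6]
ee_rot: [-0.0, 1.0, -0.031, 0.0]
ft_force: [-2.4, 0.0, 4.9]
opening: 16.8
gripper_force: 59.9
```

>>> {"method": "move_arm", "body": {"commands": [0.25,0,0,0,0,0,0,0.32,0,0,0,0,0,0,0.4,0,0,0,0,0,0,0.48,0,0,0,0,0,0,0.5,0,0,0,0,0,0,0.5,0,0,0,0,0,0]}}

```text
clock: 15.18
eef_pos: [517.9, 116.0, 48.3]
ee_rot: [-0.0, 1.0, -0.031, -0.0]
ft_force: [-0.6, -0.6, -0.9]
opening: 43.0
gripper_force: 0.0
```

>>> {"method": "move_arm", "body": {"commands": [0.5,0,0,-5,0,0,0,0.5,0,0,-15,0,0,0,0.5,0,0,-30,0,0,0,0.5,0,0,-35,0,0,0,0.5,0,0,-35,0,0,0,0.5,0,0,-30,0,0,0,0.5,0,0,-20,0,0,0,0.5,0,0,-10,0,0,0]}}

```text
clock: 15.85
eef_pos: [518.6, 116.3, 231.6]
ee_rot: [-0.0, 1.0, -0.031, 0.002]
ft_force: [0.2, 0.6, -0.4]
opening: 42.8
gripper_force: 0.0
```

```bash
python3 plan.py 508 314 225 -2 9
```

```text
now [518.6 116.3 231.6] psi -3.5 open 42.8 t 15.85 F [ 0.2  0.6 -0.4] j7 -1.99
-1.1 -9.4 0.3 | -0.000 -0.000 -0.001
-2.1 -18.7 0.6 | -0.000 -0.000 -0.003
-3.1 -28.1 1.0 | -0.000 -0.001 -0.004
-3.0 -28.1 1.0 | -0.000 -0.001 -0.004
-2.9 -28.1 1.0 | -0.000 -0.001 -0.004
-2.8 -28.1 1.0 | -0.000 -0.001 -0.004
-2.7 -28.2 0.9 | -0.000 -0.001 -0.004
-1.7 -18.8 0.6 | -0.000 -0.000 -0.003
-0.8 -9.4 0.3 | -0.000 -0.000 -0.001
max 28.2 28.3 0.004
```

>>> {"method": "move_arm", "body": {"commands": [0.7,-1,-9,0,0,0,-0.001,0.7,-2,-19,0,0,0,-0.003,0.7,-3,-28,0,0,0,-0.004,0.7,-3,-28,1,0,0,-0.004,0.7,-3,-28,1,0,0,-0.004,0.7,-3,-28,0,0,0,-0.004,0.7,-3,-28,0,0,0,-0.004,0.7,-1.7,-19,0,0,0,-0.003,0.7,-0.8,-9.5,0,0,0,-0.001,0.7,0,0,0,0,0,0]}}

```text
clock: 16.68
eef_pos: [505.9, 315.4, 225.0]
ee_rot: [-0.0, 1.0, -0.015, -0.001]
ft_force: [0.2, -0.4, 0.2]
opening: 59.8
gripper_force: 0.0
```

>>> {"method": "move_arm", "body": {"commands": [0.7,0,0,0,0,0,0,0.7,0,0,0,0,0,0]}}

```text
clock: 16.85
eef_pos: [507.3, 311.9, 225.8]
ee_rot: [0.0, 1.0, -0.017, -0.0]
ft_force: [0.9, 0.5, -0.3]
opening: 59.7
gripper_force: 0.0
```

```bash
python3 - <<'E'
import fit as F;from h import *
s=load("scene0");d=load("side0");c=snap("wrist","w4")
cv2.imwrite("pics/w4.png",zoom(c,0,0,512,384,1.5));print(c["pose"][0])
for cams in([c],[s,c]): x,f=F.fit(F.BITT,(508.6,314.6,np.radians(-2)),cams);print(x[:2].round(1),np.degrees(x[2]).round(1),round(f,3))
E
python3 plan.py 508.6 314.6 45 -2 9
```

```text
[507.2839854  311.85340282 225.78849246]
[508.9 316.5] -2.3 0.08
[509.  315.8] -2.0 0.095
now [507.4 311.8 226. ] psi -2.0 open 59.9 t 16.9 F [ 0.5 -0.8  1.3] j7 -2.33
0.1 -0.1 8.6 | 0.000 0.000 -0.000
0.1 -0.3 17.2 | 0.000 0.000 -0.000
0.2 -0.4 25.9 | 0.000 0.000 -0.000
0.2 -0.4 25.9 | 0.000 0.000 -0.000
0.2 -0.4 25.9 | 0.000 0.000 -0.000
0.2 -0.4 25.9 | 0.000 0.000 -0.000
0.2 -0.4 25.9 | 0.000 0.000 -0.000
0.1 -0.3 17.2 | 0.000 0.000 -0.000
0.1 -0.1 8.6 | 0.000 0.000 -0.000
max 25.9 25.9 0.0
```

View pics/w4.png

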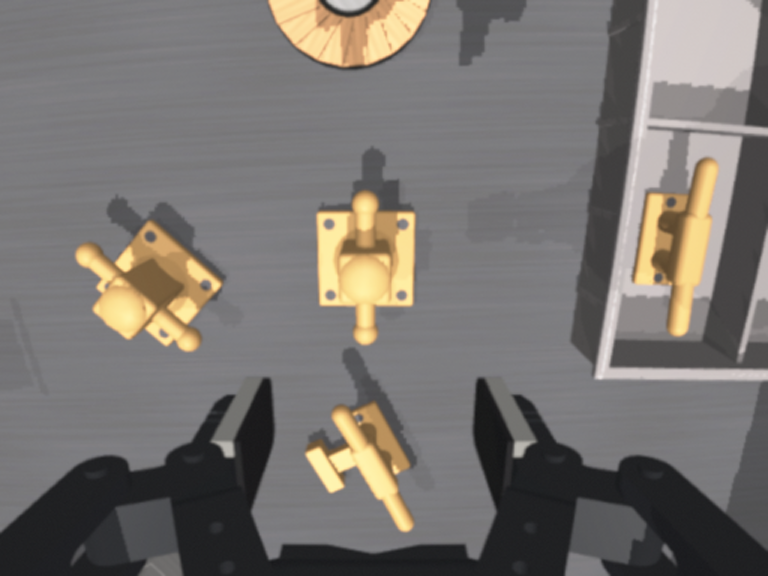

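>>> {"method": "move_arm", "body": {"commands": [0.7,0.3,-1,9,0,0,0,0.7,0.3,-1,19,0,0,0,0.7,0.4,-1,31,0,0,0,0.7,0.4,-1,34,0,0,0,0.7,0,-0.5,32,0,0,0,0.7,0,0,24,0,0,0,0.7,0,0,15,0,0,0,0.7,0,0,9,0,0,0,0.7,0,0,0,0,0,0,0.7,0,0,0,0,0,0]}}

```text
clock: 17.73
eef_pos: [508.8, 317.5, 53.5]
ee_rot: [-0.0, 1.0, -0.017, -0.0]
ft_force: [0.2, -0.7, 0.7]
opening: 59.9
gripper_force: 0.0
```

>>> {"method": "move_arm", "body": {"commands": [0.1,0,0,0,0,0,0,0.1,0,0,0,0,0,0,0.1,0,0,0,0,0,0,0.1,0,0,0,0,0,0,0.1,0,0,0,0,0,0], "newtons": 90}}

```text
clock: 18.15
eef_pos: [509.3, 317.9, 54.7]
ee_rot: [-0.0, 1.0, -0.017, 0.001]
ft_force: [-1.4, -1.2, 9.1]
opening: 28.7
gripper_force: 90.3
```

```bash
python3 plan.py 511 312 185 -2 6 664.8 106.5 165 -3.4 11
```

```text
now [509.3 317.9  54.7] psi -1.9 open 28.7 t 18.15 F [-1.4 -1.2  9.1] j7 -2.41
0.2 0.5 -10.9 | -0.000 -0.000 0.000
0.4 1.0 -21.7 | -0.000 -0.000 0.000
0.5 1.5 -32.6 | -0.000 -0.000 0.000
0.5 1.5 -32.6 | -0.000 -0.000 0.000
0.3 1.0 -21.7 | -0.000 -0.000 0.000
0.2 0.5 -10.9 | -0.000 -0.000 0.000
max 32.6 32.6 0.0
6.0 7.4 0.7 | 0.000 -0.000 0.001
11.9 14.8 1.5 | 0.000 -0.000 0.002
17.9 22.2 2.2 | 0.000 -0.000 0.003
18.0 22.1 2.2 | 0.000 -0.000 0.003
18.1 22.1 2.2 | 0.000 -0.000 0.003
18.1 22.0 2.2 | 0.000 -0.000 0.003
18.2 22.0 2.2 | 0.000 -0.000 0.003
18.2 21.9 2.2 | 0.000 -0.000 0.003
18.3 21.9 2.2 | 0.000 -0.000 0.003
12.2 14.6 1.5 | 0.000 -0.000 0.002
6.1 7.3 0.7 | 0.000 -0.000 0.001
max 22.2 28.6 0.003
```

>>> {"method": "move_arm", "body": {"commands": [0.1,0,0.5,-11,0,0,0,0.1,0,1,-22,0,0,0,0.1,0.5,1.5,-32,0,0,0,0.1,0.5,1.5,-32,0,0,0,0.1,0,1,-22,0,0,0,0.1,0,0.5,-11,0,0,0,0.1,6,7.4,1,0,0,0.001,0.1,12,15,1,0,0,0.002,0.1,18,22,2,0,0,0.003,0.1,18,22,2,0,0,0.003]}}

```text
clock: 18.98
eef_pos: [560.8, 242.0, 175.5]
ee_rot: [0.0, 1.0, -0.021, -0.001]
ft_force: [0.4, -1.1, -5.2]
opening: 28.8
gripper_force: 89.9
```

>>> {"method": "move_arm", "body": {"commands": [0.1,18,22,2,0,0,0.003,0.1,18,22,2,0,0,0.003,0.1,18,22,2,0,0,0.003,0.1,18,22,2,0,0,0.003,0.1,18,22,2,0,0,0.003,0.1,12,14.6,2,0,0,0.002,0.1,6,7.3,1,0,0,0.001,0.1,0,0,0,0,0,0,0.1,0,0,0,0,0,0,0.1,0,0,0,0,0,0]}}

```text
clock: 19.82
eef_pos: [661.4, 107.4, 163.5]
ee_rot: [-0.0, 1.0, -0.029, -0.001]
ft_force: [-0.4, 0.6, -5.6]
opening: 28.8
gripper_force: 89.8
```

```bash
python3 plan.py 664.8 106.5 64 -3.4 9; python3 - <<'E'
from h import *
c=snap("wrist","w5");cv2.imwrite("pics/w5.png",zoom(c,0,0,512,384,1.2))
E
```

```text
now [661.4 107.4 163.5] psi -3.4 open 28.8 t 19.82 F [-0.4  0.6 -5.6] j7 -1.96
0.2 0.0 4.7 | -0.000 0.000 0.000
0.3 0.1 9.5 | -0.000 0.000 0.000
0.5 0.1 14.2 | -0.000 0.000 0.000
0.5 0.1 14.2 | -0.000 0.000 0.000
0.5 0.1 14.2 | -0.000 0.000 0.000
0.5 0.1 14.2 | -0.000 0.000 0.000
0.5 0.1 14.2 | -0.000 0.000 0.000
0.3 0.1 9.5 | -0.000 0.000 0.000
0.2 0.0 4.7 | -0.000 0.000 0.000
max 14.2 14.2 0.0
```

View pics/w5.png

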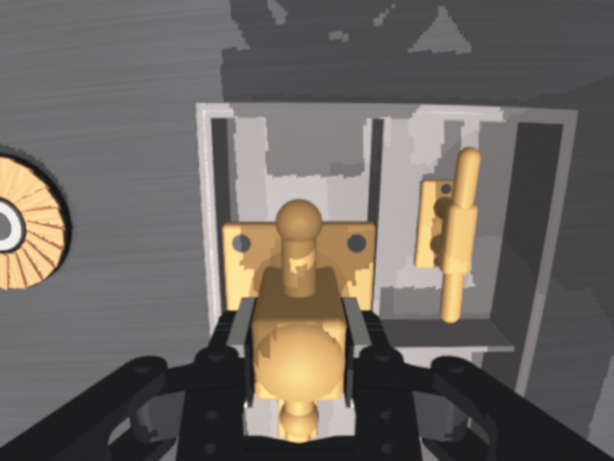

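>>> {"method": "move_arm", "body": {"commands": [0.1,0.3,0,5,0,0,0,0.1,0.4,0,10,0,0,0,0.1,0.5,0.2,15,0,0,0,0.1,0.5,0.2,18,0,0,0,0.1,0.5,0.2,18,0,0,0,0.1,0.5,0.2,15,0,0,0,0.1,0.5,0,10,0,0,0,0.1,0,0,6,0,0,0,0.1,0,0,0,0,0,0,0.1,0,0,0,0,0,0]}}

```text
clock: 20.7
eef_pos: [665.6, 105.5, 67.6]
ee_rot: [-0.0, 1.0, -0.03, 0.0]
ft_force: [-0.0, 0.1, -4.9]
opening: 28.7
gripper_force: 89.8
```

>>> {"method": "move_arm", "body": {"commands": [0.1,0,0,3,0,0,0,0.1,0,0,2.5,0,0,0,0.1,0,0,1.5,0,0,0,0.1,0,0,0.7,0,0,0,0.1,0,0,0.3,0,0,0,0.1,0,0,0,0,0,0,0.1,0,0,0,0,0,0]}}

```text
clock: 21.28
eef_pos: [665.4, 105.3, 59.4]
ee_rot: [-0.0, 1.0, -0.03, 0.0]
ft_force: [0.6, -0.1, -5.8]
opening: 28.5
gripper_force: 89.8
```

>>> {"method": "move_arm", "body": {"commands": [0.1,0,0,0.5,0,0,0,0.1,0,0,0.5,0,0,0,0.1,0,0,0,0,0,0,0.1,0,0,0,0,0,0]}}

```text
clock: 21.62
eef_pos: [665.5, 105.3, 58.8]
ee_rot: [-0.0, 1.0, -0.03, 0.0]
ft_force: [-4.9, -1.4, 4.5]
opening: 28.4
gripper_force: 90.9
```

>>> {"method": "move_arm", "body": {"commands": [0.36,0,0,0,0,0,0,0.42,0,0,0,0,0,0,0.48,0,0,0,0,0,0,0.54,0,0,0,0,0,0,0.56,0,0,0,0,0,0,0.56,0,0,0,0,0,0]}}

```text
clock: 22.12
eef_pos: [665.4, 105.3, 58.3]
ee_rot: [-0.0, 1.0, -0.03, 0.0]
ft_force: [-0.3, 0.6, -0.6]
opening: 47.8
gripper_force: 0.0
```

>>> {"method": "move_arm", "body": {"commands": [0.56,0,0,-5,0,0,0,0.56,0,0,-15,0,0,0,0.56,0,0,-30,0,0,0,0.56,0,0,-35,0,0,0,0.56,0,0,-35,0,0,0,0.56,0,0,-30,0,0,0,0.56,0,0,-15,0,0,0,0.56,0,0,-8,0,0,0]}}

```text
clock: 22.78
eef_pos: [666.2, 105.5, 235.7]
ee_rot: [-0.0, 1.0, -0.03, 0.002]
ft_force: [0.1, 1.1, -0.8]
opening: 47.6
gripper_force: 0.0
```

```bash
python3 plan.py 496 457 225 45 14
```

```text
now [666.2 105.5 235.7] psi -3.4 open 47.6 t 22.78 F [ 0.1  1.1 -0.8] j7 -1.94
-5.3 -9.5 0.3 | 0.000 -0.000 -0.023
-10.2 -19.2 0.6 | 0.000 -0.000 -0.047
-13.9 -29.4 0.9 | 0.000 -0.000 -0.070
-11.8 -30.3 0.9 | 0.000 -0.000 -0.070
-9.6 -31.1 0.9 | 0.000 -0.000 -0.070
-7.4 -31.7 0.9 | 0.000 -0.000 -0.070
-5.1 -32.1 0.9 | 0.000 -0.000 -0.070
-2.9 -32.4 0.9 | 0.000 -0.000 -0.070
-0.6 -32.5 0.9 | 0.000 -0.000 -0.070
1.7 -32.5 0.9 | 0.000 -0.000 -0.070
4.0 -32.3 0.9 | 0.000 -0.000 -0.070
6.3 -31.9 0.9 | 0.000 -0.000 -0.070
5.7 -20.9 0.6 | 0.000 -0.000 -0.047
3.3 -10.3 0.3 | 0.000 -0.000 -0.023
max 32.5 32.6 0.07
```

>>> {"method": "move_arm", "body": {"commands": [0.56,-5,-9.5,0,0,0,-0.023,0.7,-10,-19,0,0,0,-0.047,0.7,-14,-29.4,1,0,0,-0.07,0.7,-12,-30,1,0,0,-0.07,0.7,-9.6,-31,1,0,0,-0.07,0.7,-7.4,-31.7,1,0,0,-0.07,0.7,-5,-32,1,0,0,-0.07,0.7,-3,-32.4,1,0,0,-0.07,0.7,-0.6,-32.5,1,0,0,-0.07,0.7,1.7,-32.5,1,0,0,-0.07]}}

```text
clock: 23.62
eef_pos: [535.6, 370.7, 221.9]
ee_rot: [-0.0, 0.959, 0.285, -0.001]
ft_force: [0.7, 0.2, 0.5]
opening: 59.6
gripper_force: 0.0
```

>>> {"method": "move_arm", "body": {"commands": [0.7,4,-32.3,1,0,0,-0.07,0.7,6.3,-32,1,0,0,-0.07,0.7,5.7,-21,1,0,0,-0.047,0.7,3.3,-10,0,0,0,-0.023,0.7,0,0,0,0,0,0,0.7,0,0,0,0,0,0,0.7,0,0,0,0,0,0]}}

```text
clock: 24.2
eef_pos: [496.8, 455.2, 219.7]
ee_rot: [0.0, 0.925, 0.379, -0.0]
ft_force: [-0.4, -0.6, -0.5]
opening: 59.9
gripper_force: 0.0
```

```bash
python3 - <<'E'
import fit as F;from h import *
s=load("scene0");d=load("side0");c=snap("wrist","w6")
cv2.imwrite("pics/w6.png",zoom(c,0,0,512,384,1.2));print(c["pose"][0])
for cams in([c],[s,c]): x,f=F.fit(F.BITT,(496.2,457,np.radians(45)),cams);print(x[:2].round(1),np.degrees(x[2]).round(1),round(f,3))
E
python3 plan.py 496.2 457.2 53 44.5 9
```

```text
[496.84246935 455.2046606  219.67837764]
[496.  459.5] 44.1 0.12
[495.8 458.7] 44.0 0.119
now [497.1 455.1 219.9] psi 44.6 open 59.9 t 24.25 F [-0.2 -0.4  0.6] j7 -1.8
0.0 -0.1 7.9 | 0.000 0.000 0.000
0.1 -0.2 15.9 | 0.000 0.000 0.000
0.1 -0.3 23.8 | 0.000 0.000 0.000
0.1 -0.3 23.8 | 0.000 0.000 0.000
0.1 -0.3 23.8 | 0.000 0.000 0.000
0.1 -0.3 23.8 | 0.000 0.000 0.000
0.1 -0.3 23.8 | 0.000 0.000 0.000
0.1 -0.2 15.9 | 0.000 0.000 0.000
0.0 -0.1 7.9 | 0.000 0.000 0.000
max 23.8 23.9 0.0
```

View pics/w6.png

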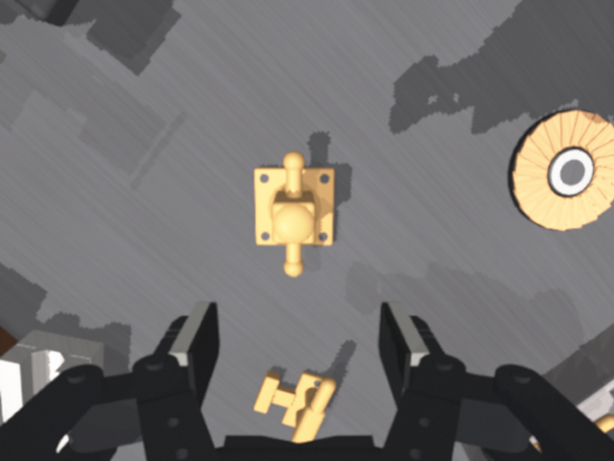

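>>> {"method": "move_arm", "body": {"commands": [0.7,0.4,-0.7,9,0,0,0.002,0.7,0.5,-1,19,0,0,0.003,0.7,0.5,-1,30,0,0,0.002,0.7,0.5,-0.9,33,0,0,0,0.7,0,0,30,0,0,0,0.7,0,0,23,0,0,0,0.7,0,0,14,0,0,0,0.7,0,0,8,0,0,0,0.7,0,0,0,0,0,0,0.7,0,0,0,0,0,0]}}

```text
clock: 25.08
eef_pos: [495.7, 460.4, 55.1]
ee_rot: [-0.0, 0.926, 0.377, 0.0]
ft_force: [0.3, 1.0, 0.5]
opening: 59.9
gripper_force: 0.0
```

>>> {"method": "move_arm", "body": {"commands": [0.1,0,0,0,0,0,0,0.1,0,0,0,0,0,0,0.1,0,0,0,0,0,0,0.1,0,0,0,0,0,0,0.1,0,0,0,0,0,0], "newtons": 90}}

```text
clock: 25.5
eef_pos: [496.0, 460.7, 55.9]
ee_rot: [-0.0, 0.926, 0.377, 0.001]
ft_force: [-0.9, -2.2, 9.3]
opening: 28.6
gripper_force: 91.0
```

```bash
python3 plan.py 496 455 195 44.5 6 511.2 17.5 175 -3.4 18
```

```text
now [496.  460.7  55.9] psi 44.3 open 28.6 t 25.5 F [-0.9 -2.2  9.3] j7 -1.88
-0.3 0.3 -11.6 | 0.000 -0.000 -0.000
-0.6 0.7 -23.2 | 0.000 -0.000 -0.001
-0.9 1.0 -34.8 | 0.000 -0.001 -0.001
-1.0 1.0 -34.8 | 0.000 -0.001 -0.001
-0.7 0.7 -23.2 | 0.000 -0.000 -0.001
-0.3 0.3 -11.6 | 0.000 -0.000 -0.000
max 34.8 34.8 0.001
-6.2 6.7 0.4 | 0.000 -0.000 0.017
-12.1 13.7 0.8 | 0.000 -0.000 0.035
-17.4 21.1 1.3 | 0.000 -0.000 0.052
-16.3 22.0 1.3 | 0.000 -0.000 0.052
-15.1 22.8 1.3 | 0.000 -0.000 0.052
-13.9 23.6 1.3 | 0.000 -0.000 0.052
-12.7 24.3 1.3 | 0.000 -0.000 0.052
-11.4 24.9 1.3 | 0.000 -0.000 0.052
-10.1 25.4 1.3 | 0.000 -0.000 0.052
-8.7 25.9 1.3 | 0.000 -0.000 0.052
-7.3 26.4 1.3 | 0.000 -0.000 0.052
-6.0 26.7 1.3 | 0.000 -0.000 0.052
-4.6 27.0 1.3 | 0.000 -0.000 0.052
-3.1 27.2 1.3 | 0.000 -0.000 0.052
-1.7 27.3 1.3 | 0.000 -0.000 0.052
-0.3 27.4 1.3 | 0.000 -0.000 0.052
0.8 18.2 0.8 | 0.000 -0.000 0.035
0.7 9.1 0.4 | 0.000 -0.000 0.017
max 27.4 27.4 0.052
```

>>> {"method": "move_arm", "body": {"commands": [0.1,0,0,-11,0,0,0,0.1,-0.5,0.7,-23,0,0,0,0.1,-1,1,-35,0,0,0,0.1,-1,1,-35,0,0,0,0.1,-0.7,0.7,-23,0,0,0,0.1,0,0,-11,0,0,0,0.1,-6,6.7,0,0,0,0.017,0.1,-12,13.7,1,0,0,0.035,0.1,-17.4,21,1,0,0,0.052,0.1,-16.3,22,1,0,0,0.052]}}

```text
clock: 26.33
eef_pos: [497.1, 371.8, 187.0]
ee_rot: [0.0, 0.953, 0.302, -0.001]
ft_force: [0.6, -0.7, -6.7]
opening: 28.6
gripper_force: 89.8
```

>>> {"method": "move_arm", "body": {"commands": [0.1,-15,23,1.3,0,0,0.052,0.1,-14,23.6,1.3,0,0,0.052,0.1,-12.7,24.3,1.3,0,0,0.052,0.1,-11.4,25,1.3,0,0,0.052,0.1,-10,25.4,1.3,0,0,0.052,0.1,-8.7,26,1.3,0,0,0.052,0.1,-7.3,26.4,1.3,0,0,0.052,0.1,-6,26.7,1.3,0,0,0.052,0.1,-4.6,27,1.3,0,0,0.052,0.1,-3,27.2,1.3,0,0,0.052]}}

```text
clock: 27.17
eef_pos: [505.9, 97.6, 174.6]
ee_rot: [0.0, 0.999, 0.046, -0.001]
ft_force: [0.1, -0.5, -6.4]
opening: 28.1
gripper_force: 89.7
```

>>> {"method": "move_arm", "body": {"commands": [0.1,-1.7,27.3,1.3,0,0,0.052,0.1,0,27.4,1.3,0,0,0.052,0.1,0.8,18,1,0,0,0.035,0.1,0.7,9,0,0,0,0.017,0.1,0,0,0,0,0,0,0.1,0,0,0,0,0,0,0.1,0,0,0,0,0,0]}}

```text
clock: 27.75
eef_pos: [510.2, 19.3, 172.3]
ee_rot: [-0.0, 1.0, -0.029, -0.0]
ft_force: [-0.8, 0.1, -6.6]
opening: 28.7
gripper_force: 89.8
```

```bash
python3 plan.py 511.2 17.5 67 -3.4 9; python3 - <<'E'
from h import *
c=snap("wrist","w7");cv2.imwrite("pics/w7.png",zoom(c,0,0,512,384,1.2))
E
```

```text
now [510.2  19.3 172.3] psi -3.3 open 28.7 t 27.75 F [-0.8  0.1 -6.6] j7 -1.82
0.1 0.1 5.0 | -0.000 0.000 0.000
0.1 0.2 10.0 | -0.000 0.000 0.000
0.2 0.3 15.0 | -0.000 0.000 0.000
0.2 0.2 15.0 | -0.000 0.000 0.000
0.2 0.2 15.0 | -0.000 0.000 0.000
0.2 0.2 15.0 | -0.000 0.000 0.000
0.2 0.2 15.0 | -0.000 0.000 0.000
0.1 0.2 10.0 | -0.000 0.000 0.000
0.1 0.1 5.0 | -0.000 0.000 0.000
max 15.0 15.0 0.0
```

View pics/w7.png

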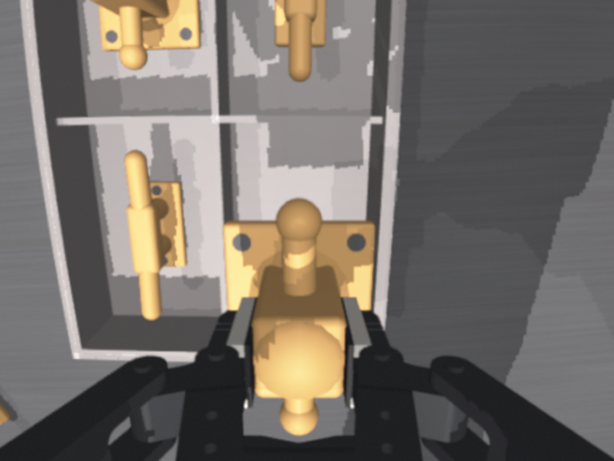

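>>> {"method": "move_arm", "body": {"commands": [0.1,0,0.2,5,0,0,0,0.1,0,0.3,10,0,0,0,0.1,0.3,0.3,16,0,0,0,0.1,0.3,0.3,19,0,0,0,0.1,0,0.3,19,0,0,0,0.1,0,0,16,0,0,0,0.1,0,0,11,0,0,0,0.1,0,0,6,0,0,0,0.1,0,0,0,0,0,0,0.1,0,0,0,0,0,0]}}

```text
clock: 28.63
eef_pos: [511.2, 16.9, 70.8]
ee_rot: [-0.0, 1.0, -0.029, -0.0]
ft_force: [1.4, 0.0, -6.4]
opening: 28.9
gripper_force: 89.7
```

>>> {"method": "move_arm", "body": {"commands": [0.1,0,0,3,0,0,0,0.1,0,0,3,0,0,0,0.1,0,0,2,0,0,0,0.1,0,0,1.2,0,0,0,0.1,0,0,0.6,0,0,0,0.1,0,0,0,0,0,0,0.1,0,0,0,0,0,0]}}

```text
clock: 29.22
eef_pos: [511.1, 16.7, 60.9]
ee_rot: [-0.0, 1.0, -0.03, 0.0]
ft_force: [-0.1, 1.4, -6.0]
opening: 28.7
gripper_force: 89.7
```

>>> {"method": "move_arm", "body": {"commands": [0.1,0,0,0.5,0,0,0,0.1,0,0,0.5,0,0,0,0.1,0,0,0.2,0,0,0,0.1,0,0,0,0,0,0,0.1,0,0,0,0,0,0]}}

```text
clock: 29.63
eef_pos: [511.1, 16.7, 59.9]
ee_rot: [0.0, 1.0, -0.03, 0.0]
ft_force: [-2.5, -0.1, 5.0]
opening: 28.4
gripper_force: 91.1
```

Contact; release, retreat and look.

>>> {"method": "move_arm", "body": {"commands": [0.36,0,0,0,0,0,0,0.42,0,0,0,0,0,0,0.48,0,0,0,0,0,0,0.54,0,0,0,0,0,0,0.56,0,0,0,0,0,0,0.56,0,0,0,0,0,0]}}

```text
clock: 30.13
eef_pos: [511.1, 16.7, 59.7]
ee_rot: [-0.0, 1.0, -0.03, 0.0]
ft_force: [-0.6, 0.1, -0.2]
opening: 48.0
gripper_force: 0.0
```

>>> {"method": "move_arm", "body": {"commands": [0.56,0,0,-5,0,0,0,0.56,0,0,-15,0,0,0,0.56,0,0,-30,0,0,0,0.56,0,0,-35,0,0,0,0.56,0,0,-38,0,0,0,0.56,0,0,-38,0,0,0,0.56,0,0,-38,0,0,0,0.56,0,0,-20,0,0,0,0.56,0,0,-8,0,0,0,0.56,0,0,0,0,0,0]}}

```text
clock: 30.97
eef_pos: [511.6, 16.7, 288.6]
ee_rot: [-0.0, 1.0, -0.03, 0.002]
ft_force: [-0.4, 0.6, -0.0]
opening: 47.4
gripper_force: 0.0
```

```bash
python3 - <<'E'
from h import *
c=snap("side","s3");s=snap("scene","c3")
cv2.imwrite("pics/end.png",np.hstack([cv2.resize(zoom(s,120,110,330,170,1),(800,412))[:,:],])if 0 else np.vstack([cv2.resize(zoom(s,130,120,320,150,1),(640,300),interpolation=cv2.INTER_CUBIC),cv2.resize(zoom(c,150,90,214,100,1),(640,299),interpolation=cv2.INTER_CUBIC)]))
E
python3 plan.py
```

```text
now [510.6  16.6 285.7] psi -3.4 open 48.1 t 31.07 F [-0.5  0.4 -1. ] j7 -1.78
```

View pics/end.png

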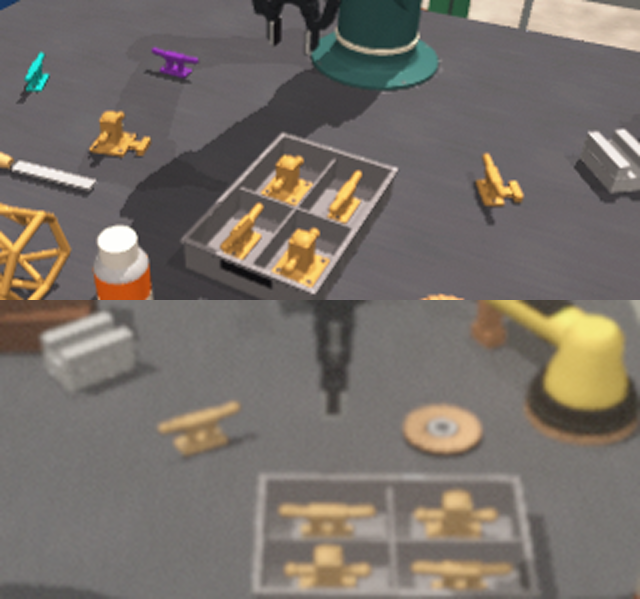

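All four fittings stand in their own compartments with the bitts on a diagonal. The crate, the raw castings and the look-alikes are where they were, and the gripper is clear.

```bash
python3 -c "
from station import r
print(r.close_job())"
```

```text
the job is handed in; nothing more can be done
None
```

The job is handed in: both finished bitts (in diagonally opposite compartments) and both finished cleats stand on their bases in the crate, one to a compartment, and I left the two gated castings and the rest of the bench where they were; the arm finished at about 31 s of the 115 s limit.

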